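# Zero the spring puller, then draw it to the mark and hold

### The arm

A 6-joint arm with a two-finger parallel gripper is mounted at the origin on a cart in front of the work surface, level with it; the furniture and walls round the work are solid. World frame = base frame: x ahead of the robot, y to its left, z up, the work surface at z = 0. Lengths are in m, angles in rad, forces in N, time in s.
With the tool pointing down it reaches from about 0.35 to 1 m from the base axis. Payload 7.1 kg.
Tool frame: the origin (TCP) lies midway between the tips of the shut fingers; the grasp point (between the pads) lies 19 mm behind it; z points along the fingers, y is the line along which they close (so a half turn about z gives the same grasp; the last joint's range is limited). The gripper opens to 85 mm and grips with 20 to 120 N. Pads are 22 mm wide; open, the fingers measure 114 mm over their backs; the gripper's body (76 mm by 85 mm) begins 54 mm behind the grasp point. The pads swing forward as they close: fully open they stand 13 mm farther back than shut.
Start: joints at [1.317, 0.423, 1.63, -0, 1.089, -0.019], TCP at [0.145, 0.608, 0.231] pointing down, gripper open.
Joint ranges: [-3, 3], [-0.9, 2.11], [0.09, 2.58], [-1.31, 4.45], [0.11, 2.69], [-2.54, 2.54]. Speed limits (rad/s): [2.39, 2.39, 3.01, 3.14, 3.14, 3.14].

### API

Orientations are given as a rotation vector (axis times angle).
In Python, from cell import sense, capture, env, boxes_of, masks_of, pinpoint gives the robot as it stands.
- The arm moves only by the tool apply_moves, never from a script. Its argument "commands" is a list of rows, each an object of numbers: "tx", "ty", "tz": the shift along the tool's x, y, z scaled (see below); "ax", "ay", "az": the turn, a rotation vector about the tool's x, y, z scaled (see below); "fingers": the opening, from 0 (shut) to 1 (fully open). In form: [{"tx": .., "ty": .., "tz": .., "ax": .., "ay": .., "az": .., "fingers": ..}, ...]. A call has 1 to 20 rows; each row shifts and turns the commanded pose from where the row before left it, along the tool's axes as they then stand; what a row does not reach is not made up. The controller multiplies each number of a shift by 0.5 m and each number of a turn by 45 degrees. A row lasts 1/8 s, in which the tool goes at most 62.5 mm and 10.7 degrees, less where a joint would pass 70% of its speed; a pose out of reach is approached as far as the arm can. A call with a number of a shift or a turn outside -1 to 1 is refused whole. A call with a gripper value outside its range is refused whole. The fingers move at their own pace and stop on an object; "force" is the grip in N (left out, the last holds). Time passes only in rows, so rows that do not move let the fingers close. It gives the time, the measured TCP pose, the force, the opening and the grip force at its end, in the units of the state.
- sense(): the state, without advancing time (a new reading comes with each control period).
- capture(name): name is "scene" or "side" or "wrist"; returns a dict with "color" (384x512x3 uint8, red, green, blue), "range_z" (384x512 float32, m along the optical axis (not along the pixel's ray), 0 where there is no reading), "K" (3x3 intrinsics, pixels), "k1" (the pictures are not rectified: a ray, as slopes to the right and down, at radius r is drawn at 1 + k1 r^2 times it, then the intrinsics apply), "R" (3x3) and "t" (3): a world point X has camera coordinates R X + t; the wrist camera has in their place "mount" (4x4, takes a point from camera to tool coordinates, whose origin is the TCP and whose axes are the flange's). Camera axes: x right, y down, z forward; pixel columns grow to the right and rows downward; lengths in m; the calibration is good to about 2 mm. A picture is of the moment at which its call begins: read the wrist's pose just before it.
- env.finish_job(): hands the job in; it is judged then, once.
Trained networks look in a picture, given as the dict that the camera call returned (one of the last four; its "shot" number tells which), for a name from the list of things; names that differ only in an ending like _2 or _b are one class to them, and where a whole thing is asked for, a point or a joint stands for the part that bears it (a point fixed in the world has none). Each returns a list of dicts, best first, with "conf" (0 to 1); they miss things now and then, are a little off and sometimes report something else, mostly with a low value. They report only what shows in the picture. A call takes as long as a camera call.
- boxes_of(picture, target): "bbox" ([centre column, centre row, width, height] in pixels, round what is visible of it).
- masks_of(picture, target): "region" (384x512 bool, what is visible of it) and "bbox" ([centre column, centre row, width, height] in pixels, round what is visible of it).
- pinpoint(picture, target): "position" ([row, column] in pixels: a listed point, or the origin of a listed thing).
The state is a dict: "time_s": time; "joint_pos": joint angles; "joint_vel": joint speeds; "tau": joint torques, N m; "position": TCP position; "tcp_rot": TCP orientation; "contact_force": force on the tool from outside, world axes, zero at the start; "ft_torque": the same for the moment, N m; "finger_gap": finger opening in m; "gripper_force": force on a finger pad.
Only numpy, scipy, OpenCV 4.12 (cv2) and the standard library are available. Lean on these libraries where they do the work, as an engineer would, in place of code of your own. Each camera call takes 0.05 s, during which the arm holds its last target. There are 200 camera calls.

### The job

With the spring puller's slide still at rest, zero its readout: press the round button on the readout box fully down and let it come back up. Then take the slide's handle and draw the slide out against its spring until its pointer stands between the two prongs of the forked clip (the solid block clip is not the mark), and keep it there: the program finishes while the gripper is still holding the slide at that mark. Leave the oil dropper, the white post and the screwdriver where they are.

Things in the scene. Friction and masses are not known exactly. Their poses are not given: they have to be found in the camera images.
- puller: the spring puller, bolted to the table: grey base plate 290 x 120 x 12 mm, with a spring barrel (36 mm thick, top 54 mm above the table) on its far half. Origin: centre of the underside of the plate, on the table; x axis along the puller from the handle towards the barrel (the slide is drawn out along -x), y towards the scale rail, z up. The scale rail (top 44 mm above the table) runs along x at y = +49 mm and carries the two clips.
- slide_handle (a point): centre of the slide's handle: a level dark steel round bar 14 mm thick and 60 mm long, lying across the puller (along its y), 105 mm above the table, on two upright legs (11 mm thick, 29 mm either side of its centre at the foot). The carriage under it, 50 x 70 mm, has its top 50 mm above the table, so there is free space below the bar. It moves with the slide; its axes are those of the puller.
- slide_pointer (a point): tip of the slide's pointer, an upright steel blade 2 mm thick (along the puller's x) on the carriage that points sideways to the scale rail, 56 mm above the table, in the same cross plane as the handle bar. It moves with the slide.
- slide (a joint): how far the slide is drawn out, in m: 0 at rest (spring pulls it home), 0.10 at the far stop; grows along the puller's -x. The spring pulls back with about 2.4 N plus 60 N per m and returns the slide when let go.
- fork_clip: the mark: dark steel clip on the scale rail, 26 mm long, with two upright prongs (each 5 mm thick, 14 mm clear gap between them, tops 67 mm above the table). Origin: in the middle of the gap along the puller's x, on the top of the rail (44 mm above the table); same axes as the puller. It stays where it is; the slide passes beside it freely.
- block_clip: the other clip on the scale rail, a solid block 16 mm long of the same height and material, not the mark; may be nearer or farther than the forked clip. Origin as for the forked clip. It stays where it is.
- readout: readout box, grey plastic, 100 x 80 x 45 mm, fixed to the table, with a blank screen and a round button on top. Origin: centre of its underside; x along its 100 mm, from the button towards the screen; z up.
- zero_button_top (a point): centre of the top face of the round steel push button (28 mm across) in a low black round housing (44 mm across, 12 mm high) on the readout box; the button top is 67 mm above the table when up; it is pressed straight down.
- zero_button (a joint): how far the button is pressed, in m: 0 up, 0.006 fully down, which takes about 5 N; springs back when let go.
- oil_dropper: brown oil dropper bottle, 34 mm across, 112 mm tall, standing loose; origin under its centre; not to be disturbed
- nylon_post: white nylon post, 26 mm across, 100 mm tall, standing loose; origin under its centre; not to be disturbed
- screwdriver: yellow-handled screwdriver, 198 mm long, lying loose; origin under its centre; not to be disturbed

How it is judged:
By the outcome, as a careful person would: the job done as asked, in the order asked, and still so for the second after the job is handed in, while the arm keeps its last pose, push and grip.
It also fails if it takes over 42 s, if anything falls off the work surface, if the arm or the gripper's body presses on something with over 40 N, if the wrist force passes 120 N, or if a joint passes its speed limit or range.

## Working session

There is one attempt and no reset: what is moved stays moved. The work goes in short steps, Python scripts to look and compute and a tool call to move; the robot and the scene stay as the last step left them, time stands still between calls to the robot, and variables do not carry over. Pictures are saved under pics/ and viewed, at most 10 in all, crops included, and the job is handed in when it is done.

Besides the shell and the picture viewer there is one more tool, called after ">>>" by a JSON object that holds its "api" and its "payload", one argument or row to a line. apply_moves: Moves the arm, as the interface text tells. Shifts and turns lie within -1 to 1; 1 stands for 0.5 m of shift or 45 degrees of turn. Its arguments: {"type":"object","properties":{"commands":{"type":"array","items":{"type":"object","properties":{"tx":{"type":"number"},"ty":{"type":"number"},"tz":{"type":"number"},"ax":{"type":"number"},"ay":{"type":"number"},"az":{"type":"number"},"fingers":{"type":"number"}}}},"force":{"type":"number"}},"required":["commands"]}

```bash
ls; mkdir -p pics
cat > h.py <<'E'
import numpy as np, cv2
from cell import sense, capture, env, boxes_of, masks_of, pinpoint
from scipy.spatial.transform import Rotation as Ro
def cam(p, s=None):
    if 'R' in p and p['R'] is not None: return np.array(p['R']),np.array(p['t'])
    M=np.array(p['mount']); Rt=Ro.from_rotvec(s['tcp_rot']).as_matrix()
    Rw=Rt@M[:3,:3]; c=Rt@M[:3,3]+np.array(s['position'])
    return Rw.T,-Rw.T@c
def ray(p,row,col,s=None):
    K=np.array(p['K']); k=p['k1']
    d=np.array([(col-K[0,2])/K[0,0],(row-K[1,2])/K[1,1]]); u=d.copy()
    for _ in range(20): u=d/(1+k*(u@u))
    R,t=cam(p,s)
    return -R.T@t, R.T@np.array([u[0],u[1],1.])
def at_z(p,row,col,z,s=None):
    c,d=ray(p,row,col,s); return c+d*(z-c[2])/d[2]
def deproj(p,row,col,s=None):
    c,d=ray(p,row,col,s); return c+d*p['range_z'][int(round(row)),int(round(col))]
E
cat > a.py <<'E'
from h import *
np.set_printoptions(precision=4,suppress=True)
s=sense(); print(s)
H={'slide_handle':.105,'slide_pointer':.056,'fork_clip':.044,'block_clip':.044,'zero_button_top':.067,'readout':0,'puller':0,'oil_dropper':0,'nylon_post':0,'screwdriver':0}
for n in ['scene','side','wrist']:
    s=sense(); p=capture(n); cv2.imwrite(f'pics/{n}0.png',p['color'][:,:,::-1])
    print(n, 'cam at', ray(p,192,256,s)[0])
    for k,z in H.items():
        for r in pinpoint(p,k)[:2]:
            rc=r['position']; print(k,round(r['conf'],2),np.round(rc,1),at_z(p,*rc,z,s), end=' ')
            try: print('depth',deproj(p,*rc,s))
            except Exception as e: print(e)
E
python3 a.py
```

```text
pics
{'time_s': 0.0, 'joint_pos': array([ 1.317 ,  0.4238,  1.6307,  0.    ,  1.0886, -0.019 ]), 'joint_vel': array([ 0.0002, -0.0001,  0.0005,  0.0016,  0.0005,  0.0004]), 'tau': array([ -0.0014, -55.74  , -28.1739,  -0.    ,   0.0075,  -0.    ]), 'position': array([0.1452, 0.6073, 0.2305]), 'tcp_rot': array([-0.3679, -3.1198,  0.0024]), 'contact_force': array([-0.5793, -0.2784, -0.2135]), 'ft_torque': array([-0.0592,  0.0161, -0.0019]), 'gripper_force': 0.0, 'finger_gap': 0.08550347450556997}
scene cam at [ 1.2608 -0.9939  0.7871]
slide_handle 0.86 [193.9 239. ] [ 0.6083 -0.1667  0.105 ] depth [ 0.602  -0.1587  0.0984]
slide_pointer 0.82 [198.3 252.8] [ 0.6117 -0.1005  0.056 ] depth [ 0.557  -0.0252 -0.0056]
fork_clip 0.58 [190.2 235.4] [ 0.5266 -0.0823  0.044 ] depth [ 0.5271 -0.083   0.0446]
zero_button_top 0.55 [156.7 253.7] [0.4587 0.1109 0.067 ] depth [ 0.3801  0.2192 -0.0036]
readout 0.73 [177.2 259.6] [0.4977 0.0968 0.    ] depth [0.5124 0.0758 0.0152]
puller 0.66 [219.9 240. ] [ 0.6037 -0.1561  0.    ] depth [ 0.6203 -0.1773  0.02  ]
oil_dropper 0.51 [202.3 285.7] [0.664  0
[... 610 characters left out ...]
clip 0.41 [209.4 252.3] [ 0.5848 -0.0974  0.044 ] depth [ 0.5842 -0.0871  0.0519]
zero_button_top 0.31 [257.2 216.7] [0.6486 0.1045 0.067 ] depth [0.6615 0.0385 0.0002]
readout 0.98 [283.6 289.7] [0.4888 0.1088 0.    ] depth [0.4926 0.1471 0.0439]
readout 0.28 [253.1 214.1] [0.6698 0.025  0.    ] depth [0.6662 0.0427 0.0176]
puller 0.94 [210.9 252.6] [ 0.5868 -0.1477  0.    ] depth [ 0.5833 -0.0853  0.0485]
oil_dropper 0.69 [254.  216.4] [0.6638 0.0277 0.    ] depth [0.6613 0.0406 0.0129]
nylon_post 0.62 [166.9 286. ] [ 0.4888 -0.3976  0.    ] depth [ 0.4888 -0.3964  0.0007]
screwdriver 0.85 [351.3 181.7] [0.691  0.2797 0.    ] depth [0.6854 0.2935 0.0232]
wrist cam at [0.0787 0.6237 0.3757]
```

```bash
python3 -c "
import cv2
a=cv2.imread('pics/scene0.png')[100:290,130:390];b=cv2.imread('pics/side0.png')
cv2.imwrite('pics/sc.png',cv2.resize(a,(780,570),interpolation=cv2.INTER_CUBIC))
cv2.imwrite('pics/sd.png',cv2.resize(b[130:384,130:400],(800,752*800//800))[:600] if 0 else cv2.resize(b[140:384,140:400],(640,600),interpolation=cv2.INTER_CUBIC))"
```

```text
(no output)
```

View pics/sc.png

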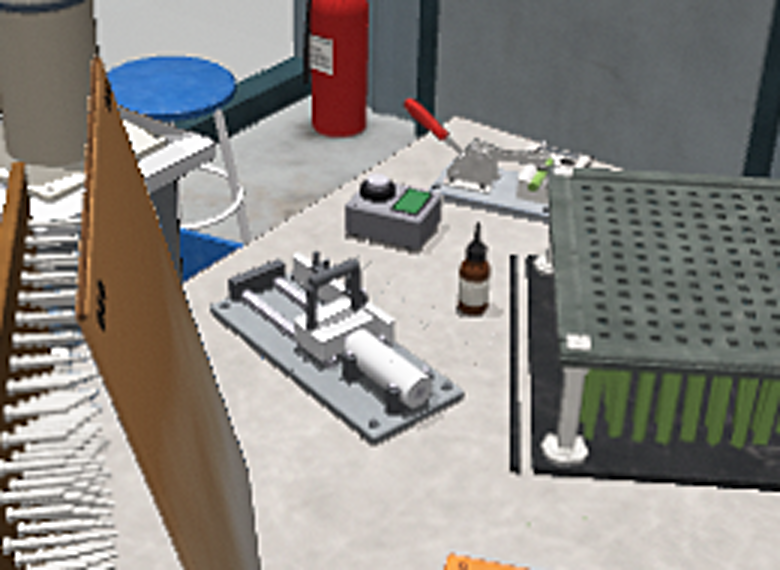

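View pics/sd.png

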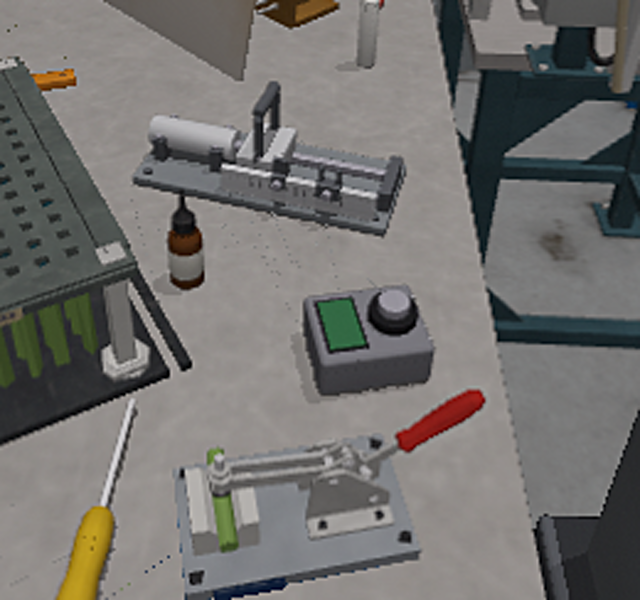

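The scene view shows the puller at about (240,195), with the barrel toward +x. It also shows the readout at about (262,170), the dropper at (288,190) and a brown board standing close by. In the side view the round button is at about (300,266), and the fork and block clips are on the rail at about (253–275,215). Next I'll map the obstacles.

```bash
cat > b.py <<'E'
from h import *
H=np.full((14,16),-1.)
P=[]
for n in ['scene','side']:
    p=capture(n); K=p['K']
    for r in range(0,384,2):
        for c in range(0,512,2):
            if p['range_z'][r,c]>0: P.append(deproj(p,r,c))
P=np.array(P); np.save('P.npy',P)
for x,y,z in P:
    i=int(np.floor((x-0)/.075)); j=int(np.floor((y+.6)/.075))
    if 0<=i<14 and 0<=j<16 and z<1.2: H[i,j]=max(H[i,j],z)
print('cols y',[round(-.6+.075*j,2) for j in range(16)])
for i in range(14): print('%.2f'%(i*.075),' '.join('%5d'%(h*1000) for h in H[i]))
E
python3 b.py
```

```text
cols y [-0.6, -0.53, -0.45, -0.38, -0.3, -0.22, -0.15, -0.07, 0.0, 0.07, 0.15, 0.22, 0.3, 0.38, 0.45, 0.53]
0.00   485   594  -771  -773   248   605   334   387   386    15     2 -1000 -1000 -1000 -1000   530
0.07   535   427   426   384   598     2   334   374   367    14     2 -1000 -1000 -1000 -1000   532
0.15   469    84   332   594   625   611     0     0     1     0    -1 -1000 -1000 -1000   546   542
0.22   386    10   321   320   585   590 -1000 -1000 -1000 -1000 -1000 -1000 -1000 -1000 -1000 -1000
0.30   263    -1    -1     0     0     1     1     1     0     1     0     2     0    -7 -1000 -1000
0.38    72     1     2     2     1    10    20     2     2    46     2   114     2    -1 -1000 -1000
0.45    12     2   101     2     2    16    62    65    45    68    46    95    14     3 -1000 -1000
0.53   170   368   423     1     2   112   111    51    29    47    46    86    49    10 -1000 -1000
0.60   368   424   424   220     7   110   112     2   109    13    10    87    46     7 -1000 -1000
0.67   423   424   283    26    10    55    47     8   140   143   140    25    28 -1000 -1000 -1000
0.75   422   278    43     1     1     6   138   139   140   135   138   138     2 -1000 -1000 -1000
0.82   277    63     2    16     3   137   142   138   133   135   138   139     1 -1000 -1000 -1000
0.90     1     1     1    13    12     9   138   133   134   134   134   138   137 -1000 -1000 -1000
0.97    40    41    57    59    57     0   137   137   134   134   133   133   140 -1000 -1000 -1000
```

```bash
cat > c.py <<'E'
from h import *
P=np.load('P.npy')
for zl,zh in [(.05,.2),(.2,.35),(.35,.5),(.5,.9)]:
    Q=P[(P[:,2]>zl)&(P[:,2]<zh)&(P[:,0]>-.1)&(P[:,0]<.9)&(P[:,1]>-.65)&(P[:,1]<.7)]
    g,c=np.unique(np.floor(Q[:,:2]/.05).astype(int),axis=0,return_counts=True)
    print(zl,[(round(a*.05,2),round(b*.05,2),int(k)) for (a,b),k in zip(g,c) if k>2 and not(a>=14 and b>=-4)])
s=sense(); p=capture('wrist')
cv2.imwrite('pics/w0.png',p['color'][:,:,::-1])
E
python3 c.py
```

```text
0.05 [(np.float64(-0.05), np.float64(-0.55), 33), (np.float64(-0.05), np.float64(-0.5), 17), (np.float64(-0.05), np.float64(-0.1), 22), (np.float64(0.0), np.float64(-0.55), 8), (np.float64(0.0), np.float64(-0.5), 50), (np.float64(0.0), np.float64(-0.3), 6), (np.float64(0.0), np.float64(-0.1), 96), (np.float64(0.0), np.float64(-0.05), 13), (np.float64(0.0), np.float64(0.0), 9), (np.float64(0.0), np.float64(0.05), 127), (np.float64(0.05), np.float64(-0.55), 19), (np.float64(0.05), np.float64(-0.35), 16), (np.float64(0.05), np.float64(-0.3), 19), (np.float64(0.05), np.float64(-0.1), 3), (np.float64(0.05), np.float64(-0.05), 208), (np.float64(0.05), np.float64(0.0), 399), (np.float64(0.05), np.float64(0.05), 10), (np.float64(0.1), np.float64(-0.45), 9), (np.float64(0.1), np.float64(-0.4), 3), (np.float64(0.1), np.float64(-0.35), 49), (np.float64(0.15), np.float64(-0.55), 5), (np.float64(0.15), np.float64(-0.5), 14), (np.float64(0.15), np.float64(-0.45), 30), (np.float64(0.15), np.float64(-0.4), 10), (np.float64(0.15), np.float64(-0.35), 33), (np.float64(0.15), np.float64(-0.3), 116), (np
[... 8686 characters left out ...]
.float64(-0.05), np.float64(0.15), 34), (np.float64(0.0), np.float64(-0.5), 21), (np.float64(0.0), np.float64(-0.2), 16), (np.float64(0.05), np.float64(-0.5), 24), (np.float64(0.05), np.float64(0.5), 5), (np.float64(0.05), np.float64(0.55), 13), (np.float64(0.1), np.float64(-0.55), 11), (np.float64(0.1), np.float64(-0.3), 3), (np.float64(0.1), np.float64(0.55), 5), (np.float64(0.15), np.float64(-0.35), 13), (np.float64(0.15), np.float64(-0.3), 142), (np.float64(0.15), np.float64(0.45), 6), (np.float64(0.15), np.float64(0.5), 20), (np.float64(0.15), np.float64(0.55), 13), (np.float64(0.2), np.float64(-0.25), 70), (np.float64(0.2), np.float64(0.55), 15), (np.float64(0.2), np.float64(0.6), 10)]
```

View pics/scene0.png

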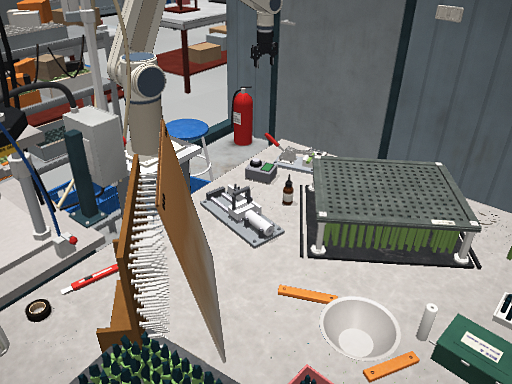

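The scene view shows the robot's post and the teal column to the left. The brown board stands about 0.25 m beyond the puller, and the way from the arm's start to the readout is clear. Next I'll work out the tool axes and refine the coarse poses.

```bash
cat > d.py <<'E'
from h import *
np.set_printoptions(precision=3,suppress=True)
s=sense(); print(Ro.from_rotvec(s['tcp_rot']).as_matrix())
p=capture('side')
w=capture('wrist'); print(np.array(w['mount']),w['K'])
for k in ['block_clip','fork_clip','puller','slide_handle','zero_button_top','readout']:
    for m in masks_of(p,k)[:2]:
        R=m['region']; rr,cc=np.nonzero(R)
        X=np.array([deproj(p,a,b) for a,b in zip(rr,cc) if p['range_z'][a,b]>0])
        print(k,round(m['conf'],2),m['bbox'],len(X),np.median(X,0),X.min(0),X.max(0))
        if k=='puller':
            ok=(X[:,2]>.008)&(X[:,2]<.018); 
            print(cv2.minAreaRect((X[ok][:,:2]*1000).astype(np.float32)))
        if k=='readout':
            ok=(X[:,2]>.040)&(X[:,2]<.05); print(cv2.minAreaRect((X[ok][:,:2]*1000).astype(np.float32)))
            b=X[X[:,2]>.062]; print('button',len(b),b.mean(0))
E
python3 d.py
```

```text
[[-0.973  0.233  0.   ]
 [ 0.233  0.973 -0.   ]
 [-0.    -0.    -1.   ]]
[[ 0.    -0.963 -0.268  0.069]
 [ 1.     0.     0.001 -0.   ]
 [-0.001 -0.268  0.963 -0.144]
 [ 0.     0.     0.     1.   ]] [[301.415   0.    261.925]
 [  0.    301.415 190.282]
 [  0.      0.      1.   ]]
block_clip 0.53 [256.1, 212.5, 7.5, 13.0] 81 [ 0.582 -0.085  0.05 ] [ 0.574 -0.15   0.011] [ 0.59  -0.072  0.069]
fork_clip 0.51 [272.6, 215.5, 9.5, 11.2] 124 [ 0.53  -0.071  0.049] [ 0.517 -0.138  0.01 ] [ 0.543 -0.059  0.068]
puller 0.63 [271.4, 215.1, 9.5, 12.3] 111 [ 0.53  -0.07   0.049] [ 0.517 -0.138  0.011] [ 0.543 -0.059  0.067]
((526.016357421875, -136.57249450683594), (7.798483371734619, 10.043904304504395), 55.681968688964844)
puller 0.6 [249.9, 204.7, 109.6, 63.0] 3103 [ 0.598 -0.124  0.023] [ 0.443 -0.341 -0.002] [0.745 0.026 0.114]
((595.2302856445312, -142.13702392578125), (124.3170394897461, 289.8127746582031), 75.9787826538086)
slide_handle 0.88 [249.1, 191.6, 23.0, 33.3] 491 [ 0.599 -0.134  0.051] [ 0.57  -0.286 -0.002] [ 0.636 -0.089  0.114]
zero_button_top 0.47 [299.1, 261.8, 15.8, 15.2] 155 [0.474 0.111 0.066] [0.457 0.07  0.044] [0.488 0.121 0.069]
readout 0.86 [290.6, 279.1, 52.4, 40.9] 1839 [0.495 0.131 0.045] [ 0.438  0.029 -0.002] [0.55  0.161 0.069]
((495.1995849609375, 112.09169006347656), (97.94094848632812, 81.049560546875), 14.387970924377441)
button 112 [0.473 0.109 0.066]
```

>>> {"api": "apply_moves", "payload": {
  "commands": [
    {"tx": -0.08,"ty": -0.08,"fingers": 0},
    {"tx": -0.08,"ty": -0.08,"fingers": 0},
    {"tx": -0.08,"ty": -0.08,"fingers": 0},
    {"tx": -0.08,"ty": -0.08,"fingers": 0},
    {"tx": -0.08,"ty": -0.08,"fingers": 0},
    {"tx": -0.08,"ty": -0.08,"fingers": 0},
    {"tx": -0.08,"ty": -0.08,"fingers": 0},
    {"tx": -0.08,"ty": -0.08,"fingers": 0},
    {"tx": -0.08,"ty": -0.08,"fingers": 0},
    {"tx": -0.08,"ty": -0.08,"fingers": 0},
    {"tx": -0.08,"ty": -0.08,"fingers": 0},
    {"tx": -0.08,"ty": -0.08,"fingers": 0}
  ]
}}

```text
validation failed for argument at $.co...
```

>>> {"api": "apply_moves", "payload": {
  "commands": [
    {"az": 0.223,"fingers": 0},
    {"az": 0.223,"fingers": 0},
    {"az": 0.223,"fingers": 0},
    {"az": 0.223,"fingers": 0},
    {"az": 0.223,"fingers": 0},
    {"az": 0.223,"fingers": 0},
    {"az": 0.223,"fingers": 0},
    {"az": 0.223,"fingers": 0},
    {"az": 0.223,"fingers": 0},
    {"fingers": 0}
  ]
}}

```text
validation failed for argument at $.co...
```

```bash
cat > e.py <<'E'
from h import *
import sys
np.set_printoptions(precision=4,suppress=True)
s=sense(); print(s['time_s'],s['position'],s['joint_pos'],s['contact_force'],s['finger_gap']); R=Ro.from_rotvec(s['tcp_rot']).as_matrix(); print(R)
p=capture('wrist'); cv2.imwrite('pics/%s.png'%sys.argv[1],p['color'][:,:,::-1])
H={'slide_handle':.105,'slide_pointer':.056,'fork_clip':.044,'block_clip':.044,'zero_button_top':.067,'readout':0,'puller':0}
for k,z in H.items():
    for r in pinpoint(p,k)[:2]:
        rc=r['position']; print(k,round(r['conf'],2),np.round(rc,1),at_z(p,*rc,z,s),'depth',deproj(p,*rc,s))
for k in ['puller','readout','zero_button_top','fork_clip','block_clip','slide_handle']:
    for m in masks_of(p,k)[:1]:
        rr,cc=np.nonzero(m['region']&(p['range_z']>0))
        X=np.array([deproj(p,a,b,s) for a,b in zip(rr,cc)])
        print('mask',k,round(m['conf'],2),len(X),np.median(X,0))
        lo,hi={'puller':(.006,.018),'readout':(.04,.05),'zero_button_top':(.062,.072),'fork_clip':(.062,.072),'block_clip':(.062,.072),'slide_handle':(.1,.12)}[k]
        b=X[(X[:,2]>lo)&(X[:,2]<hi)]
        if len(b)>4: print('  top',len(b),b.mean(0),cv2.minAreaRect((b[:,:2]*1000).astype(np.float32)))
E
python3 e.py w1
```

```text
2.2 [0.1454 0.6079 0.2313] [ 1.317   0.4231  1.6299 -0.      1.0886 -0.019 ] [ 0.3155 -0.0479  0.1457] 0.08533516760445344
[[-0.9726  0.2327  0.    ]
 [ 0.2327  0.9726  0.    ]
 [-0.      0.     -1.    ]]
```

View pics/w1.png

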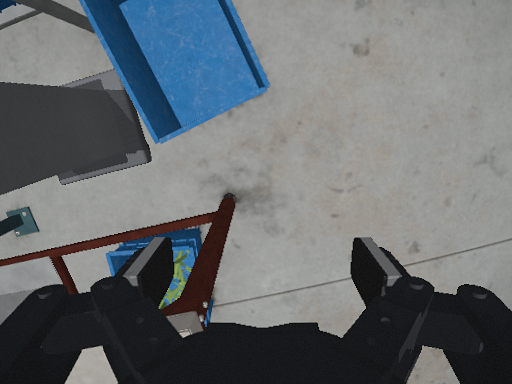

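The moves were refused, and the picture shows only floor, with the open fingers at about (145,270) and (375,270). I'll resend with every field filled in.

>>> {"api": "apply_moves", "payload": {
  "commands": [
    {"tx": -0.08,"ty": -0.08,"tz": 0,"ax": 0,"ay": 0,"az": 0,"fingers": 0},
    {"tx": -0.08,"ty": -0.08,"tz": 0,"ax": 0,"ay": 0,"az": 0,"fingers": 0},
    {"tx": -0.08,"ty": -0.08,"tz": 0,"ax": 0,"ay": 0,"az": 0,"fingers": 0},
    {"tx": -0.08,"ty": -0.08,"tz": 0,"ax": 0,"ay": 0,"az": 0,"fingers": 0},
    {"tx": -0.08,"ty": -0.08,"tz": 0,"ax": 0,"ay": 0,"az": 0,"fingers": 0},
    {"tx": -0.08,"ty": -0.08,"tz": 0,"ax": 0,"ay": 0,"az": 0,"fingers": 0}
  ],
  "force": 40
}}

```text
time_s: 3.65
position: [0.3238, 0.3172, 0.2316]
tcp_rot: [0.367, 3.119, 0.001]
contact_force: [0.3, 0.4, 0.5]
finger_gap: 0.0
gripper_force: 0.0
```

>>> {"api": "apply_moves", "payload": {
  "commands": [
    {"tx": -0.08,"ty": -0.08,"tz": 0,"ax": 0,"ay": 0,"az": 0,"fingers": 0},
    {"tx": -0.08,"ty": -0.08,"tz": 0,"ax": 0,"ay": 0,"az": 0,"fingers": 0},
    {"tx": -0.08,"ty": -0.08,"tz": 0,"ax": 0,"ay": 0,"az": 0,"fingers": 0},
    {"tx": -0.08,"ty": -0.08,"tz": 0,"ax": 0,"ay": 0,"az": 0,"fingers": 0},
    {"tx": -0.08,"ty": -0.08,"tz": 0,"ax": 0,"ay": 0,"az": 0,"fingers": 0},
    {"tx": -0.08,"ty": -0.08,"tz": 0,"ax": 0,"ay": 0,"az": 0,"fingers": 0},
    {"tx": 0,"ty": 0,"tz": 0,"ax": 0,"ay": 0,"az": 0.223,"fingers": 0},
    {"tx": 0,"ty": 0,"tz": 0,"ax": 0,"ay": 0,"az": 0.223,"fingers": 0},
    {"tx": 0,"ty": 0,"tz": 0,"ax": 0,"ay": 0,"az": 0.223,"fingers": 0},
    {"tx": 0,"ty": 0,"tz": 0,"ax": 0,"ay": 0,"az": 0.223,"fingers": 0},
    {"tx": 0,"ty": 0,"tz": 0,"ax": 0,"ay": 0,"az": 0.223,"fingers": 0},
    {"tx": 0,"ty": 0,"tz": 0,"ax": 0,"ay": 0,"az": 0.223,"fingers": 0},
    {"tx": 0,"ty": 0,"tz": 0,"ax": 0,"ay": 0,"az": 0.223,"fingers": 0},
    {"tx": 0,"ty": 0,"tz": 0,"ax": 0,"ay": 0,"az": 0.223,"fingers": 0},
    {"tx": 0,"ty": 0,"tz": 0,"ax": 0,"ay": 0,"az": 0.223,"fingers": 0},
    {"tx": 0,"ty": 0,"tz": 0,"ax": 0,"ay": 0,"az": 0,"fingers": 0}
  ],
  "force": 40
}}

```text
time_s: 5.65
position: [0.5006, 0.0294, 0.2314]
tcp_rot: [2.47, 1.941, 0.0]
contact_force: [0.1, 0.2, -0.4]
finger_gap: -0.0002
gripper_force: 0.0
```

```bash
python3 e.py w2
```

```text
5.65 [0.5006 0.0294 0.2314] [0.0348 0.2415 1.8988 0.     1.0011 0.2736] [ 0.069   0.1871 -0.3919] -0.00021005711064749338
[[ 0.2365  0.9716  0.0002]
 [ 0.9716 -0.2365  0.    ]
 [ 0.0001  0.0002 -1.    ]]
slide_pointer 0.62 [257.9 377.6] [ 0.6097 -0.1049  0.056 ] depth [ 0.6079 -0.101   0.0621]
fork_clip 0.67 [248.6 303.4] [ 0.5259 -0.0772  0.044 ] depth [ 0.5257 -0.0731  0.0518]
block_clip 0.69 [244.2 348.7] [ 0.5807 -0.0849  0.044 ] depth [ 0.5793 -0.081   0.0511]
zero_button_top 0.87 [108.4 210.7] [0.4662 0.1065 0.067 ] depth [0.4666 0.1065 0.0692]
readout 0.75 [102.7 237.9] [0.4892 0.1075 0.    ] depth [0.4926 0.1059 0.0478]
puller 0.82 [265.1 356.1] [ 0.5947 -0.1435  0.    ] depth [ 0.5836 -0.11    0.0526]
puller 0.5 [244.6 349.5] [ 0.5903 -0.1096  0.    ] depth [ 0.58   -0.0815  0.0517]
mask puller 0.65 9198 [ 0.6468 -0.1236  0.0249]
  top 3882 [ 0.6476 -0.1234  0.0134] ((607.9302368164062, -144.11935424804688), (119.01066589355469, 256.6552734375), 75.5763931274414)
mask readout 0.97 7058 [0.4926 0.1127 0.0475]
  top 5548 [0.4983 0.114  0.047 ] ((491.5974426269531, 112.17826843261719), (99.77552032470703, 80.03632354736328), 13.842453956604004)
mask zero_button_top 0.56 641 [0.4713 0.107  0.0684]
  top 607 [0.4708 0.1068 0.0684] ((470.7342224121094, 106.7149429321289), (26.602989196777344, 26.71210479736328), 44.07704544067383)
mask fork_clip 0.76 435 [ 0.5282 -0.0701  0.0514]
  top 56 [ 0.5266 -0.0738  0.0669] ((526.459716796875, -74.29034423828125), (5.6087541580200195, 23.410417556762695), 75.61613464355469)
mask block_clip 0.6 303 [ 0.5797 -0.0845  0.0521]
  top 88 [ 0.5787 -0.0875  0.0673] ((578.92724609375, -88.30220794677734), (6.652394771575928, 13.690689086914062), 75.39263153076172)
mask slide_handle 0.82 1276 [ 0.6032 -0.1131  0.0514]
  top 50 [ 0.6056 -0.113   0.1034] ((606.3592529296875, -112.80369567871094), (3.992408275604248, 10.949453353881836), 69.33943939208984)
```

View pics/w2.png

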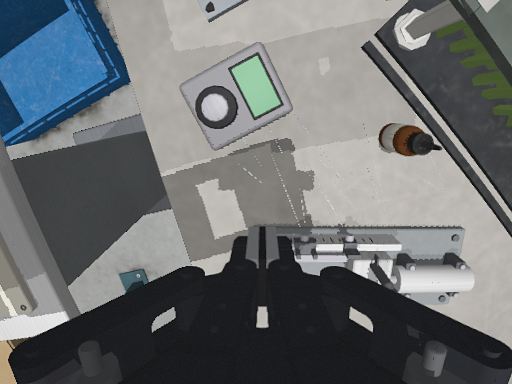

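The wrist view shows the readout with its round button at (215,107). The puller is at lower right, with the fork clip at about (303,248) and the block clip at (348,244). The button measures 0.068 m high against 0.067 m expected. I'll move over it and come down.

>>> {"api": "apply_moves", "payload": {
  "commands": [
    {"tx": 0.069,"ty": -0.0465,"tz": 0,"ax": 0,"ay": 0,"az": 0,"fingers": 0},
    {"tx": 0.069,"ty": -0.0465,"tz": 0,"ax": 0,"ay": 0,"az": 0,"fingers": 0},
    {"tx": 0,"ty": 0,"tz": 0.1,"ax": 0,"ay": 0,"az": 0,"fingers": 0},
    {"tx": 0,"ty": 0,"tz": 0.1,"ax": 0,"ay": 0,"az": 0,"fingers": 0},
    {"tx": 0,"ty": 0,"tz": 0.1,"ax": 0,"ay": 0,"az": 0,"fingers": 0},
    {"tx": 0,"ty": 0,"tz": 0,"ax": 0,"ay": 0,"az": 0,"fingers": 0}
  ]
}}

```text
time_s: 7.1
position: [0.469, 0.1069, 0.0785]
tcp_rot: [-2.469, -1.937, 0.011]
contact_force: [0.1, -0.2, 1.6]
finger_gap: 0.0001
gripper_force: 0.0
```

```bash
cat > f.py <<'E'
from h import *
s=sense(); print(s['time_s'],s['position'],s['contact_force'])
p=capture('side'); cv2.imwrite('pics/s1.png',cv2.resize(p['color'][220:320,240:360,::-1],(720,600),interpolation=cv2.INTER_CUBIC))
E
python3 f.py
```

```text
7.1 [0.4689829  0.10691118 0.07850575] [ 0.0840852  -0.19793767  1.61805616]
```

View pics/s1.png

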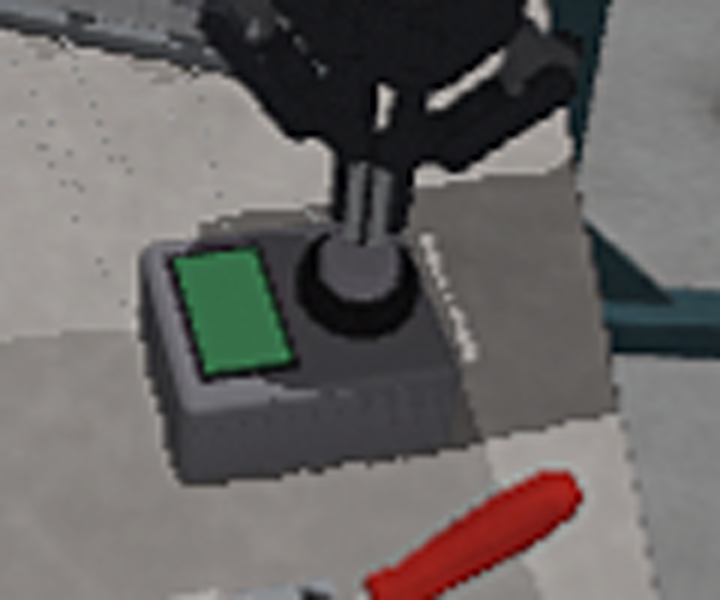

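The closed fingertips sit centred over the button, at about (301,261) in the side image. Now I press in small steps.

>>> {"api": "apply_moves", "payload": {
  "commands": [
    {"tx": 0,"ty": 0,"tz": 0.012,"ax": 0,"ay": 0,"az": 0,"fingers": 0},
    {"tx": 0,"ty": 0,"tz": 0.008,"ax": 0,"ay": 0,"az": 0,"fingers": 0},
    {"tx": 0,"ty": 0,"tz": 0.006,"ax": 0,"ay": 0,"az": 0,"fingers": 0},
    {"tx": 0,"ty": 0,"tz": 0.004,"ax": 0,"ay": 0,"az": 0,"fingers": 0},
    {"tx": 0,"ty": 0,"tz": 0.004,"ax": 0,"ay": 0,"az": 0,"fingers": 0},
    {"tx": 0,"ty": 0,"tz": 0,"ax": 0,"ay": 0,"az": 0,"fingers": 0}
  ]
}}

```text
time_s: 7.9
position: [0.4721, 0.1075, 0.0644]
tcp_rot: [2.471, 1.939, 0.001]
contact_force: [-0.3, 0.1, 3.5]
finger_gap: -0.0002
gripper_force: 1.4
```

>>> {"api": "apply_moves", "payload": {
  "commands": [
    {"tx": 0,"ty": 0,"tz": 0.004,"ax": 0,"ay": 0,"az": 0,"fingers": 0},
    {"tx": 0,"ty": 0,"tz": 0.003,"ax": 0,"ay": 0,"az": 0,"fingers": 0},
    {"tx": 0,"ty": 0,"tz": 0.002,"ax": 0,"ay": 0,"az": 0,"fingers": 0},
    {"tx": 0,"ty": 0,"tz": 0,"ax": 0,"ay": 0,"az": 0,"fingers": 0}
  ]
}}

```text
time_s: 8.4
position: [0.4722, 0.1075, 0.0608]
tcp_rot: [2.471, 1.939, 0.001]
contact_force: [-3.2, -0.8, 17.9]
finger_gap: 0.0003
gripper_force: 8.9
```

The force rose to 18 N at z = 0.0608 m, so the button is fully down. Next I release it, lift clear and go over the handle with the fingers open.

>>> {"api": "apply_moves", "payload": {
  "commands": [
    {"tx": 0,"ty": 0,"tz": -0.02,"ax": 0,"ay": 0,"az": 0,"fingers": 0},
    {"tx": 0,"ty": 0,"tz": -0.04,"ax": 0,"ay": 0,"az": 0,"fingers": 0},
    {"tx": 0,"ty": 0,"tz": -0.1,"ax": 0,"ay": 0,"az": 0,"fingers": 0},
    {"tx": 0,"ty": 0,"tz": -0.1,"ax": 0,"ay": 0,"az": 0,"fingers": 0},
    {"tx": 0,"ty": 0,"tz": -0.08,"ax": 0,"ay": 0,"az": 0,"fingers": 0},
    {"tx": -0.085,"ty": 0.073,"tz": 0,"ax": 0,"ay": 0,"az": 0,"fingers": 0},
    {"tx": -0.085,"ty": 0.073,"tz": 0,"ax": 0,"ay": 0,"az": 0,"fingers": 0},
    {"tx": -0.085,"ty": 0.073,"tz": 0,"ax": 0,"ay": 0,"az": 0,"fingers": 1},
    {"tx": -0.085,"ty": 0.073,"tz": 0,"ax": 0,"ay": 0,"az": 0,"fingers": 1},
    {"tx": -0.085,"ty": 0.073,"tz": 0,"ax": 0,"ay": 0,"az": 0.015,"fingers": 1},
    {"tx": 0,"ty": 0,"tz": 0,"ax": 0,"ay": 0,"az": 0,"fingers": 1},
    {"tx": 0,"ty": 0,"tz": 0,"ax": 0,"ay": 0,"az": 0,"fingers": 1}
  ]
}}

```text
time_s: 9.9
position: [0.5975, -0.1422, 0.229]
tcp_rot: [-2.482, -1.923, 0.002]
contact_force: [-0.8, -0.8, -0.2]
finger_gap: 0.0858
gripper_force: 0.0
```

```bash
python3 e.py w3
```

```text
9.9 [ 0.5975 -0.1422  0.229 ] [-0.2531  0.4109  1.6551  0.0003  1.0778 -0.0005] [-0.8214 -0.7723 -0.2116] 0.08581991862385477
[[ 0.25    0.9682 -0.0021]
 [ 0.9682 -0.25    0.0008]
 [ 0.0003 -0.0022 -1.    ]]
slide_handle 0.56 [182.  259.9] [ 0.5952 -0.1402  0.105 ] depth [ 0.5957 -0.1385  0.1123]
fork_clip 0.61 [127.  184.7] [ 0.5276 -0.0751  0.044 ] depth [ 0.5336 -0.0752  0.0669]
block_clip 0.64 [129.1 234.5] [ 0.5792 -0.091   0.044 ] depth [ 0.5817 -0.0899  0.0684]
block_clip 0.58 [  9.4 280.6] [0.6556 0.0124 0.044 ] depth [0.6545 0.0101 0.0523]
readout 0.63 [127.6 231.8] [ 0.5718 -0.0903  0.    ] depth [ 0.5796 -0.0878  0.0689]
puller 0.67 [164.1 260.1] [ 0.5939 -0.1428  0.    ] depth [ 0.5999 -0.1229  0.1122]
mask puller 0.75 22663 [ 0.5995 -0.1373  0.0149]
  top 12225 [ 0.5915 -0.1405  0.0137] ((592.773193359375, -142.07669067382812), (120.8479995727539, 289.4020690917969), 75.59236907958984)
mask readout 0.69 1051 [0.4701 0.0686 0.0349]
  top 433 [0.4652 0.0702 0.0453] ((465.82354736328125, 68.13603973388672), (17.802629470825195, 42.73627471923828), 72.69959259033203)
mask zero_button_top 0.51 438 [ 0.5283 -0.0723  0.0517]
  top 66 [ 0.5295 -0.0761  0.0675] ((527.5706787109375, -75.52867889404297), (6.042701721191406, 22.70897674560547), 74.77713012695312)
mask fork_clip 0.89 476 [ 0.5281 -0.0725  0.0516]
  top 70 [ 0.5288 -0.0759  0.0675] ((527.1942749023438, -75.68919372558594), (6.02380895614624, 23.402088165283203), 76.49591064453125)
mask block_clip 0.66 316 [ 0.5818 -0.0853  0.0519]
  top 98 [ 0.5804 -0.089   0.0683] ((580.2698364257812, -88.95380401611328), (5.049091339111328, 15.696746826171875), 75.7634048461914)
mask slide_handle 0.95 3320 [ 0.5993 -0.1389  0.0521]
  top 1040 [ 0.5977 -0.1403  0.1115] ((597.281494140625, -141.34812927246094), (62.609153747558594, 13.834787368774414), 75.96532440185547)
```

View pics/w3.png

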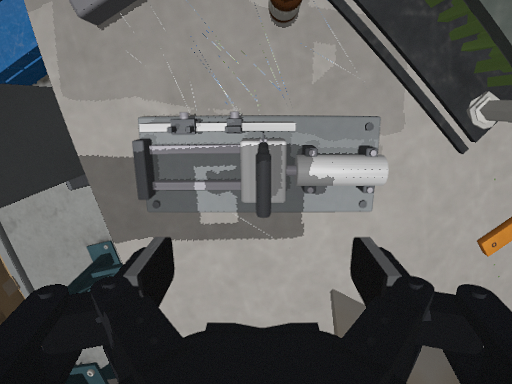

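The wrist view shows the handle bar centred at (263,180), the fork clip at (183,123) and the block clip at (234,122). The bar top measures 0.1115 m against 0.112 m expected. The bar is right under the TCP, and the draw needed is about 84 mm. I'll go down and grip.

>>> {"api": "apply_moves", "payload": {
  "commands": [
    {"tx": 0,"ty": 0,"tz": 0.09,"ax": 0,"ay": 0,"az": 0,"fingers": 1},
    {"tx": 0,"ty": 0,"tz": 0.09,"ax": 0,"ay": 0,"az": 0,"fingers": 1},
    {"tx": 0,"ty": 0,"tz": 0.08,"ax": 0,"ay": 0,"az": 0,"fingers": 1},
    {"tx": 0,"ty": 0,"tz": 0.028,"ax": 0,"ay": 0,"az": 0,"fingers": 1},
    {"tx": 0,"ty": 0,"tz": 0,"ax": 0,"ay": 0,"az": 0,"fingers": 1},
    {"tx": 0,"ty": 0,"tz": 0,"ax": 0,"ay": 0,"az": 0,"fingers": 0},
    {"tx": 0,"ty": 0,"tz": 0,"ax": 0,"ay": 0,"az": 0,"fingers": 0},
    {"tx": 0,"ty": 0,"tz": 0,"ax": 0,"ay": 0,"az": 0,"fingers": 0},
    {"tx": 0,"ty": 0,"tz": 0,"ax": 0,"ay": 0,"az": 0,"fingers": 0},
    {"tx": 0,"ty": 0,"tz": 0,"ax": 0,"ay": 0,"az": 0,"fingers": 0},
    {"tx": 0,"ty": 0,"tz": 0,"ax": 0,"ay": 0,"az": 0,"fingers": 0}
  ],
  "force": 60
}}

```text
time_s: 11.98
position: [0.5983, -0.1423, 0.0865]
tcp_rot: [-2.483, -1.925, 0.0]
contact_force: [-2.1, 0.2, 6.1]
finger_gap: 0.0119
gripper_force: 58.4
```

Gripped: the gap is 12 mm at 58 N. Now I draw it out 80 mm, then check.

>>> {"api": "apply_moves", "payload": {
  "commands": [
    {"tx": 0,"ty": -0.02,"tz": 0,"ax": 0,"ay": 0,"az": 0,"fingers": 0},
    {"tx": 0,"ty": -0.02,"tz": 0,"ax": 0,"ay": 0,"az": 0,"fingers": 0},
    {"tx": 0,"ty": -0.02,"tz": 0,"ax": 0,"ay": 0,"az": 0,"fingers": 0},
    {"tx": 0,"ty": -0.02,"tz": 0,"ax": 0,"ay": 0,"az": 0,"fingers": 0},
    {"tx": 0,"ty": -0.02,"tz": 0,"ax": 0,"ay": 0,"az": 0,"fingers": 0},
    {"tx": 0,"ty": -0.02,"tz": 0,"ax": 0,"ay": 0,"az": 0,"fingers": 0},
    {"tx": 0,"ty": -0.02,"tz": 0,"ax": 0,"ay": 0,"az": 0,"fingers": 0},
    {"tx": 0,"ty": -0.02,"tz": 0,"ax": 0,"ay": 0,"az": 0,"fingers": 0},
    {"tx": 0,"ty": 0,"tz": 0,"ax": 0,"ay": 0,"az": 0,"fingers": 0},
    {"tx": 0,"ty": 0,"tz": 0,"ax": 0,"ay": 0,"az": 0,"fingers": 0}
  ]
}}

```text
time_s: 13.22
position: [0.522, -0.1229, 0.0865]
tcp_rot: [2.481, 1.923, 0.003]
contact_force: [6.5, -2.6, 3.9]
finger_gap: 0.012
gripper_force: 59.7
```

```bash
cat > g.py <<'E'
from h import *
import sys
np.set_printoptions(precision=4,suppress=True)
o=np.array([.5928,-.1421]); ux=np.array([.9686,-.2487]); uy=np.array([.2487,.9686])
s=sense(); print(s['time_s'],s['position'],s['contact_force'],s['finger_gap'],s['gripper_force'],'tcp local',(s['position'][:2]-o)@ux,(s['position'][:2]-o)@uy)
ims=[]
for n in ['wrist','side']:
    p=capture(n)
    for k,z in {'slide_pointer':.056,'fork_clip':.044}.items():
        for r in pinpoint(p,k)[:2]:
            q=at_z(p,*r['position'],z,s)[:2]-o; print(n,k,round(r['conf'],2),np.round(r['position'],1),'local',q@ux,q@uy)
    c=p['color'][:,:,::-1]
    ims.append(cv2.resize(c[60:260,130:380] if n=='wrist' else c[185:235,240:302],(400,320),interpolation=cv2.INTER_CUBIC))
cv2.imwrite('pics/%s.png'%sys.argv[1],np.hstack(ims))
E
python3 g.py p1
```

```text
13.225 [ 0.522  -0.1229  0.0865] [ 6.5046 -2.6438  3.8711] 0.011951203992936634 59.733622670173645 tcp local -0.07331116819786256 0.0010311393594871776
wrist slide_pointer 0.95 [154.6 264.5] local -0.07236952015276438 0.041899192967612825
wrist fork_clip 0.71 [141.5 250.2] local -0.0810558584367371 0.04820916006136018
side slide_pointer 0.56 [209.2 273.8] local -0.0760464845486086 0.03797738727984408
side fork_clip 0.6 [214.5 273.8] local -0.07828699774966404 0.044438899606814214
```

View pics/p1.png

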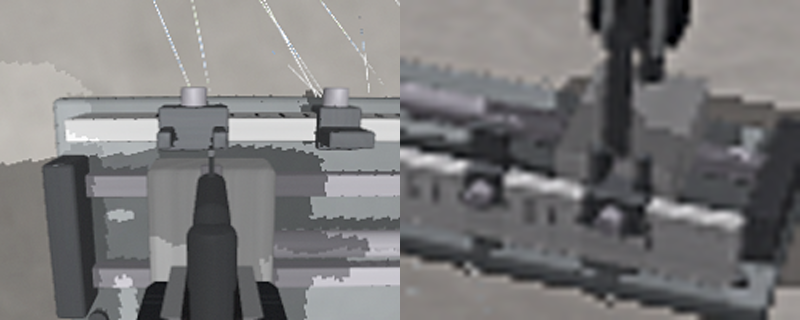

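The crop shows the pointer at column 211, while the prongs are at 165 and 220 (middle 192). That leaves about 6.5 mm still to draw.

>>> {"api": "apply_moves", "payload": {
  "commands": [
    {"tx": 0,"ty": -0.007,"tz": 0,"ax": 0,"ay": 0,"az": 0,"fingers": 0},
    {"tx": 0,"ty": -0.006,"tz": 0,"ax": 0,"ay": 0,"az": 0,"fingers": 0},
    {"tx": 0,"ty": 0,"tz": 0,"ax": 0,"ay": 0,"az": 0,"fingers": 0},
    {"tx": 0,"ty": 0,"tz": 0,"ax": 0,"ay": 0,"az": 0,"fingers": 0}
  ]
}}

```text
time_s: 14.02
position: [0.516, -0.1213, 0.0865]
tcp_rot: [2.481, 1.923, 0.004]
contact_force: [7.2, -3.0, 3.0]
finger_gap: 0.0121
gripper_force: 59.7
```

```bash
python3 g.py p2
```

```text
14.025 [ 0.516  -0.1213  0.0865] [ 7.2191 -2.9513  3.0149] 0.012097668881909983 59.68815743923187 tcp local -0.07952609926232833 0.001017748795385092
wrist slide_pointer 0.92 [151.7 263.3] local -0.07927106551350958 0.043588855182366104
wrist fork_clip 0.59 [142.5 259.4] local -0.08157581666063667 0.047574876378846415
wrist fork_clip 0.19 [154.5 263.4] local -0.07909929757373617 0.04010996514248909
side slide_pointer 0.88 [207.9 273.4] local -0.07361824579034076 0.03295238329944401
side slide_pointer 0.3 [257.8 218.4] local -0.006700068009880442 0.2432506147599307
side fork_clip 0.65 [218.5 272.5] local -0.07940599620335563 0.061323490339135034
side fork_clip 0.17 [254.4 217.3] local 0.004770526367916355 0.22332333158961346
```

View pics/p2.png

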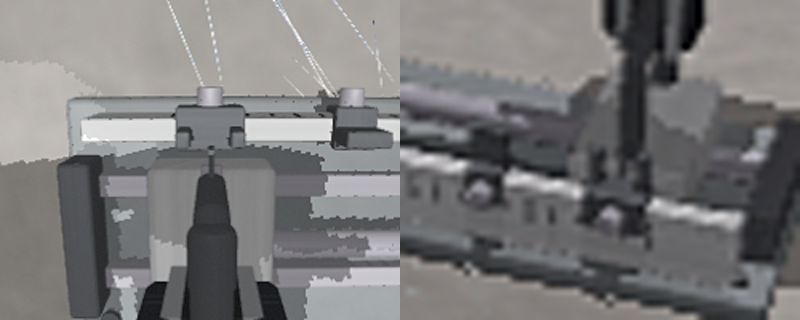

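The pointer is at crop column 211 and the prongs are at 183 and 237 (middle 210). It is centred and the grip is steady, so I'm handing in.

```bash
python3 -c "
from cell import env; print(env.finish_job())"
```

```text
the job is handed in; nothing more can be done
None
```

I pressed the zero button fully down and released it, then drew the slide out until its pointer stood centred between the fork clip's prongs, and handed the job in at about 14 s with the gripper still holding it; the judge's verdict wasn't shown, and I didn't check the button with a picture after letting go.

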